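# Fill the warming basket with dropper bottles

### The job

Fill up the round basket of the warming bath: lift the two tall-capped dropper bottles out of the tightly packed tray and lower them into the basket's empty places, so that all seven bottles stand upright on its floor, six round one. Set them down rather than letting them drop, leave the flat-lidded jars standing in the tray, and do not disturb the other things on the bench.

Things in the scene. Friction and masses are not known exactly. Their poses are not given: they have to be found in the camera images.
- basket: Round open steel basket fixed on the bath: 144 mm outside, 138 mm inside diameter, 45 mm high, floor 4 mm thick. Origin at the centre of its underside, z up. Seven bottles fit only as six round one, centres 46.5 mm apart (3.5 mm between neighbours). At the start five stand in the outer ring; one outer place and the middle are empty. Its turn about z varies over the full circle.
- bath: Low warming bath under the basket, fixed: square white housing 185 mm wide, 26 mm high, with a low grey control panel on its -x side. Origin at the centre of its underside, on the bench, under the basket's centre. It stands left or right of the tray.
- tray: Low open aluminium tray, fixed, 137.5 mm (x) by 94 mm (y) outside, 34 mm high, wall and floor 3 mm. Origin at the centre of its underside. It is packed tight: two rows (along x) of three, pitch 43.6 mm both ways, neighbours all but touching. Two of the six are dropper bottles with tall caps, four are flat-lidded jars; which stands where varies.
- bottle_a: Rigid white plastic dropper bottle: body 43 mm in diameter, straight up to 50 mm, shoulder sloping in to 58 mm, then a slim grey cap 16 mm in diameter up to 98 mm; foot chamfered 4 mm. 50 to 100 g. Grasp it by the cap. Origin at the centre of the underside, z up. One of the two in the tray at the start, to be moved to the basket.
- bottle_b: Rigid white plastic dropper bottle: body 43 mm in diameter, straight up to 50 mm, shoulder sloping in to 58 mm, then a slim grey cap 16 mm in diameter up to 98 mm; foot chamfered 4 mm. 50 to 100 g. Grasp it by the cap. Origin at the centre of the underside, z up. One of the two in the tray at the start, to be moved to the basket.
- seated_1: Rigid white plastic dropper bottle: body 43 mm in diameter, straight up to 50 mm, shoulder sloping in to 58 mm, then a slim grey cap 16 mm in diameter up to 98 mm; foot chamfered 4 mm. 50 to 100 g. Grasp it by the cap. Origin at the centre of the underside, z up. One of the five already standing loose in the basket.
- seated_2: Rigid white plastic dropper bottle: body 43 mm in diameter, straight up to 50 mm, shoulder sloping in to 58 mm, then a slim grey cap 16 mm in diameter up to 98 mm; foot chamfered 4 mm. 50 to 100 g. Grasp it by the cap. Origin at the centre of the underside, z up. One of the five already standing loose in the basket.
- seated_3: Rigid white plastic dropper bottle: body 43 mm in diameter, straight up to 50 mm, shoulder sloping in to 58 mm, then a slim grey cap 16 mm in diameter up to 98 mm; foot chamfered 4 mm. 50 to 100 g. Grasp it by the cap. Origin at the centre of the underside, z up. One of the five already standing loose in the basket.
- seated_4: Rigid white plastic dropper bottle: body 43 mm in diameter, straight up to 50 mm, shoulder sloping in to 58 mm, then a slim grey cap 16 mm in diameter up to 98 mm; foot chamfered 4 mm. 50 to 100 g. Grasp it by the cap. Origin at the centre of the underside, z up. One of the five already standing loose in the basket.
- seated_5: Rigid white plastic dropper bottle: body 43 mm in diameter, straight up to 50 mm, shoulder sloping in to 58 mm, then a slim grey cap 16 mm in diameter up to 98 mm; foot chamfered 4 mm. 50 to 100 g. Grasp it by the cap. Origin at the centre of the underside, z up. One of the five already standing loose in the basket.
- jar_1: Squat flat-lidded jar standing in the tray with the bottles, 43 mm in diameter, 48 mm high, no tall cap. Origin at the centre of the underside, z up. Stays in the tray.
- jar_2: Squat flat-lidded jar standing in the tray with the bottles, 43 mm in diameter, 48 mm high, no tall cap. Origin at the centre of the underside, z up. Stays in the tray.
- jar_3: Squat flat-lidded jar standing in the tray with the bottles, 43 mm in diameter, 48 mm high, no tall cap. Origin at the centre of the underside, z up. Stays in the tray.
- jar_4: Squat flat-lidded jar standing in the tray with the bottles, 43 mm in diameter, 48 mm high, no tall cap. Origin at the centre of the underside, z up. Stays in the tray.
- tweezers: Steel tweezers, 150 mm long and 20 mm wide, 6 mm high, lying on the bench between basket and tray, points to +x. Origin at the middle of the underside. Bystander.
- beaker: Empty glass beaker, 68 mm in diameter, 80 mm high, at the far side of the bench. Origin at the centre of its underside. Bystander.
- reagent: Amber glass jar, 56 mm in diameter, 75 mm high, at the far side of the bench. Origin at the centre of its underside. Bystander.
Things that resemble listed ones, but are neither listed nor needed, are in the scene too. What is shaped like the tray but pink is not meant.

How it is judged:
At the end, for the whole second after the job is handed in: All seven bottles: centre within 50.5 mm of the basket's, underside at most 3 mm above its floor, upright within 0.08 rad. All four jars: centre within 58 mm of the tray's, underside at most 5 mm above its floor, upright within 0.12 rad. All at rest (under 20 mm/s) (horizontal distance between each of bottle_a, bottle_b, seated_1, seated_2, seated_3, seated_4, seated_5 and basket below 0.0505 m and z of each of bottle_a, bottle_b, seated_1, seated_2, seated_3, seated_4, seated_5 in the frame of basket below 0.007 m and angle between each of bottle_a, bottle_b, seated_1, seated_2, seated_3, seated_4, seated_5's own z axis and vertical below 0.08 rad and linear speed of each of bottle_a, bottle_b, seated_1, seated_2, seated_3, seated_4, seated_5, jar_1, jar_2, jar_3, jar_4 below 0.02 m/s and horizontal distance between each of jar_1, jar_2, jar_3, jar_4 and tray below 0.058 m and angle between each of jar_1, jar_2, jar_3, jar_4's own z axis and vertical below 0.12 rad and z of each of jar_1, jar_2, jar_3, jar_4 in the frame of tray below 0.008 m); the robot touches nothing.
It fails at once if a bystander (tweezers, beaker or amber jar) is shifted by more than 30 mm (distance of any of tweezers, beaker, reagent from where it was at the start of the episode above 0.03 m).
It fails at once if a dropper bottle from the tray falls: faster than 0.7 m/s (a drop of about 25 mm) while the fingers do not hold it ((linear speed of bottle_a above 0.7 m/s and contact force between the fingers and bottle_a below 0.1 N) or (linear speed of bottle_b above 0.7 m/s and contact force between the fingers and bottle_b below 0.1 N)).
It also fails if it takes over 64 s, if anything falls off the work surface, if the arm or the gripper's body presses on something with over 40 N, if the wrist force passes 120 N, or if a joint passes its speed limit or range.

### The arm

A 7-joint arm with a two-finger parallel gripper is mounted at the origin on the work surface. World frame = base frame: x ahead of the robot, y to its left, z up, the work surface at z = 0. Lengths are in m, angles in rad, forces in N, time in s.
With the tool pointing down it reaches from about 0.425 to 0.875 m from the base axis. Payload 4.7 kg.
Tool frame: the origin (TCP) lies at the very end of the fingers, on their centre line; the grasp point (between the pads) lies ctrl.pinch_z behind it (ctrl.pinch_z is the distance from the TCP to the grasp point, in m); x points along the fingers, y is the direction in which the jaws open and shut, and the axes are right-handed (so a half turn about x gives the same grasp; the last joint's range is limited). The gripper opens to 87 mm and grips with 3 to 60 N. Pads are 19 mm wide; open, the fingers measure 117 mm over their backs; the gripper's body (75 mm by 190 mm) begins 51 mm behind the grasp point.
Start: joints at [-1.112, 0.321, -0.07, 1.45, 0.023, 1.371, -0.057], TCP at [0.28, 0.587, 0.223] pointing down, gripper open.
Joint ranges: [-2.86, 2.86], [-0.3, 2.09], [-1.38, 1.24], [0.06, 2.45], [-1.56, 4.7], [0.09, 2.05], [-2.69, 2.69]. Speed limits (rad/s): [2.57, 2.57, 3.14, 3.14, 3.14, 3.14, 3.14].

### API

Orientations are given as a rotation vector (axis times angle).
In Python, from bench import get_state, get_image, camera_info, order, ctrl gives the robot as it stands.
- The arm moves only by the tool jog_arm, never from a script. Its arguments are lists of equal length, an entry for each row: "claw": the finger opening in mm, from 0 to 87; "xyz": the shift along the tool's x, y, z in mm, a list of three; "roll": the turn about the tool's x in degrees. In form: {"claw": [claw, ...], "xyz": [[tx, ty, tz], ...], "roll": [roll, ...]}. A call has 1 to 5 rows; each row is the pose to reach, as a shift and turn from the pose measured when the call began, along the tool's axes at that moment; what a row does not reach only later rows make up. A row lasts 1/10 s, in which the tool goes at most 50 mm and 8.59 degrees, less where a joint would pass 70% of its speed; a pose out of reach is approached as far as the arm can. A call with a gripper value outside its range is refused whole. The fingers move at their own pace and stop on an object; "force" is the grip in N (left out, the last holds). Time passes only in rows, so rows that repeat a pose let the fingers close. It gives the time, the measured TCP pose, the force and the opening at its end, in the units of the state.
- get_state(): the state, without advancing time (a new reading comes with each control period).
- get_image(name): name is "side" or "top" or "wrist"; returns (picture, depth): 384x512x3 uint8, red, green, blue; 384x512 float32, m along the optical axis (not along the pixel's ray), 0 where there is no reading.
- camera_info(name): a dict with "intrinsics" (3x3 intrinsics, pixels), "rvec" (rotation vector, rad) and "tvec" (3), from world to camera coordinates, as OpenCV has them; the wrist camera has in their place "tool_from_camera" (4x4, takes a point from camera to tool coordinates, whose origin is the TCP and whose axes are the tool frame's). Camera axes: x right, y down, z forward; pixel columns grow to the right and rows downward; lengths in m; the calibration is good to about 2 mm. A picture is of the moment at which its call begins: read the wrist's pose just before it. camera_info takes no time and is no camera call.
- order.close_job(): hands the job in, once; it reports no verdict.
The state is a dict: "time": time; "joint_positions": joint angles; "qd": joint speeds; "joint_torque": joint torques, N m; "position": TCP position; "tool_rot": TCP orientation; "ft_force": force on the tool from outside, world axes, zero at the start; "torque": the same for the moment, N m; "grip_width": opening from 0.0 (shut) to 1.0 (fully open).
Only numpy, scipy, OpenCV 4.12 (cv2) and the standard library are available. Lean on these libraries where they do the work, as an engineer would, in place of code of your own. Each camera call takes 0.05 s, during which the arm holds its last target. There are 200 camera calls.

## Working session

There is one attempt and no reset: what is moved stays moved. The work goes in short steps, Python scripts to look and compute and a tool call to move; the robot and the scene stay as the last step left them, time stands still between calls to the robot, and variables do not carry over. Pictures are saved under pics/ and viewed, about 8 in all and at most 12, crops included, and the job is handed in when it is done.

Besides the shell and the picture viewer there is one more tool, called after ">>>" by a JSON object that holds its "op" and its "data". jog_arm: Moves the arm, as the interface text tells. Its arguments: {"type":"object","properties":{"claw":{"type":"array"},"xyz":{"type":"array"},"roll":{"type":"array"},"force":{"type":"number"}},"required":["claw","xyz","roll"]}

```bash
mkdir -p pics; cat > h.py <<'E'
import numpy as np, cv2
from bench import get_state, get_image, camera_info, order, ctrl
R=lambda v: cv2.Rodrigues(np.array(v,float))[0]
def grab(n):
    s=get_state(); im,d=get_image(n); return s,im,d
def save(im,name): cv2.imwrite('pics/'+name,cv2.cvtColor(im,cv2.COLOR_RGB2BGR))
def cam(n,s=None):
    c=camera_info(n); K=np.array(c['intrinsics'])
    if n=='wrist':
        T=np.array(c['tool_from_camera']); Rt=R(s['tool_rot'])
        return K, Rt@T[:3,:3], Rt@T[:3,3]+np.array(s['position'])
    Rc=R(c['rvec']); return K,Rc.T,-Rc.T@np.array(c['tvec'])
def onplane(px,z,K,Rw,o):
    px=np.atleast_2d(px).astype(float)
    r=(Rw@np.linalg.inv(K)@np.c_[px,np.ones(len(px))].T).T
    return o+r*((z-o[2])/r[:,2])[:,None]
def cloud(d,K,Rw,o):
    v,u=np.indices(d.shape); r=np.stack([u,v,np.ones_like(u)],-1)@np.linalg.inv(K).T
    return (r*d[...,None])@Rw.T+o
E
python3 - <<'E'
from h import *
s,im,d=grab('top'); save(im,'top.png'); np.savez('top.npz',im=im,d=d)
print(s,ctrl.pinch_z); K,Rw,o=cam('top'); print(K,o); print(R(s['tool_rot'])); print(camera_info('wrist'))
E
```

```text
{'time': 0.0, 'joint_positions': array([-1.11190104,  0.32184348, -0.07010943,  1.45168342,  0.02263908,
        1.37076162, -0.05691082]), 'qd': array([-0.00011077, -0.00222485, -0.00060892,  0.00079123, -0.00083882,
        0.00078284,  0.00071672]), 'joint_torque': array([-7.37457549e-05, -4.91287887e+01, -4.03820481e-01, -3.12530994e+01,
       -6.38653035e-02,  4.40971262e-02,  1.84096075e-04]), 'position': array([0.27948609, 0.58624066, 0.22144418]), 'tool_rot': array([ 0.34730277,  1.54280771, -0.35028426]), 'ft_force': array([-0.36845264, -0.56065564, -0.06322501]), 'torque': array([ 0.0297667 ,  0.03335375, -0.03378265]), 'grip_width': 1.0011020148326826} 0.0187
[[371.76163255   0.         257.5727418 ]
 [  0.         371.76163255 190.81004805]
 [  0.           0.           1.        ]] [ 0.42236572 -0.08138475  0.99987664]
[[-7.04466683e-04  4.30226224e-01  9.02720832e-01]
 [-1.77351467e-03  9.02719098e-01 -4.30226782e-01]
 [-9.99998179e-01 -1.90406907e-03  1.27076991e-04]]
{'intrinsics': array([[299.11404317,   0.        , 251.72316503],
       [  0.        , 299.11404317, 201.76974255],
       [  0.        ,   0.        ,   1.        ]]), 'tool_from_camera': array([[-5.97142232e-05, -2.71138556e-01,  9.62540326e-01,
        -1.63326190e-01],
       [ 9.99999649e-01,  7.87919617e-04,  2.83987675e-04,
         4.83339524e-04],
       [-8.35404413e-04,  9.62540006e-01,  2.71138414e-01,
        -7.44027773e-02],
       [ 0.00000000e+00,  0.00000000e+00,  0.00000000e+00,
         1.00000000e+00]])}
```

View pics/top.png

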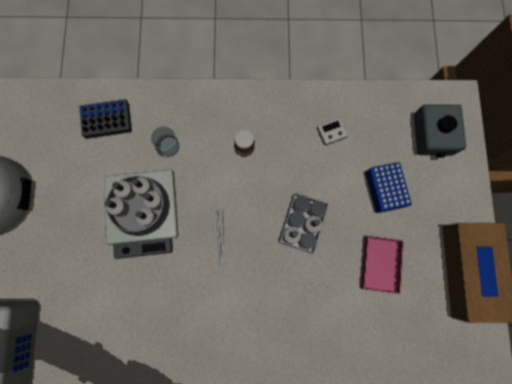

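```bash
python3 - <<'E'
from h import *
f=np.load('top.npz'); im,d=f['im'],f['d']; K,Rw,o=cam('top'); print(Rw.round(3))
for n,px,z in [('basket',(138,205),.07),('tray',(303,223),.05),('tweez',(220,237),0),('beaker',(166,141),.08),('reag',(244,143),.075),('gripper',(20,340),.2),('base',(5,195),.2)]: print(n,onplane(px,z,K,Rw,o).round(3))
P=cloud(d,K,Rw,o)
for r,c in [(205,138),(223,303),(300,150),(195,5)]: print(d[r,c],P[r,c].round(3))
a=cv2.resize(im[160:265,90:190],None,fx=5,fy=5,interpolation=cv2.INTER_CUBIC);b=cv2.resize(im[180:285,265:345],None,fx=5,fy=5,interpolation=cv2.INTER_CUBIC)[:525]
save(np.hstack([a,b])[:,:800],'crop.png')
E
```

```text
[[-0.004 -0.982  0.191]
 [-1.     0.    -0.018]
 [ 0.018 -0.191 -0.981]]
basket [[0.567 0.202 0.07 ]]
tray [[ 0.523 -0.216  0.05 ]]
tweez [[0.492 0.001 0.   ]]
beaker [[0.732 0.137 0.08 ]]
reag [[ 0.729 -0.064  0.075]]
gripper [[0.273 0.383 0.2  ]]
base [[0.569 0.449 0.2  ]]
0.9745617 [0.573 0.214 0.031]
0.95155025 [ 0.523 -0.215  0.052]
0.95889705 [ 0.33   0.178 -0.   ]
0.9086006 [0.588 0.519 0.095]
```

View pics/crop.png

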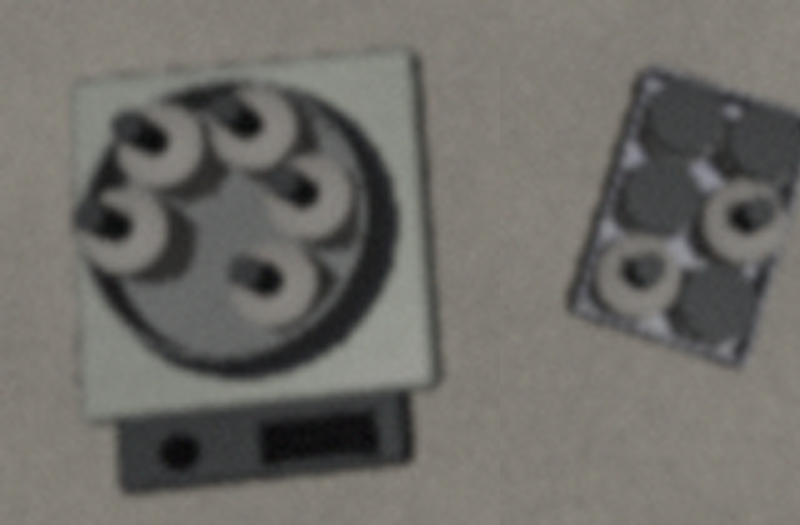

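Two tray-like things appear in the top view: an aluminium one at (303,223) and a pink one at (382,264). The aluminium one matches the description because it holds four flat lids and two capped bottles. Those bottles are at crop (640,275), left row nearest end, and (745,220), right row middle. The basket at (138,205) has its outer gap at the lower left.

```bash
python3 - <<'E'
from h import *
f=np.load('top.npz'); im,d=f['im'],f['d']; K,Rw,o=cam('top'); P=cloud(d,K,Rw,o)
v,u=np.indices(d.shape)
def caps(x0,x1,y0,y1,zmin,ztop):
    m=((u>x0)&(u<x1)&(v>y0)&(v<y1)&(P[...,2]>zmin)).astype(np.uint8)
    n,l,st,c=cv2.connectedComponentsWithStats(m)
    for i in range(1,n):
        if st[i,4]>4:
            q=P[l==i]; print(st[i,4],c[i].round(1),np.median(q,0).round(3),q[:,2].max().round(3))
caps(90,190,160,265,.105,.128); print(); caps(270,340,180,265,.08,.1)
# housing: colour mask, centre of square at z=.026 ; jars tops z~.051
m=(np.abs(P[...,2]-.026)<.006)&(u>90)&(u<190)&(v>160)&(v<248)&(im.min(-1)>110)
print(cv2.minAreaRect(P[m][:,:2].astype(np.float32)))
m=(P[...,2]>.02)&(u>265)&(u<345)&(v>180)&(v<270)
print(cv2.minAreaRect(P[m][:,:2].astype(np.float32)))
E
```

```text
54 [135.8 181.7] [0.616 0.194 0.126] 0.13
56 [116.1 185.3] [0.607 0.24  0.127] 0.131
52 [147.3 196.1] [0.58  0.164 0.127] 0.132
59 [108.6 202.9] [0.564 0.254 0.127] 0.132
51 [139.7 214.1] [0.537 0.179 0.127] 0.132

41 [316. 222.] [ 0.52  -0.24   0.101] 0.105
38 [293.9 233.2] [ 0.494 -0.186  0.1  ] 0.103
((0.5742522478103638, 0.2137211263179779), (0.1820962131023407, 0.18195506930351257), 5.799678325653076)
((0.49098190665245056, -0.1976311206817627), (0.12276474386453629, 0.24044616520404816), 57.59937286376953)
```

>>> {"op": "jog_arm", "data": {"claw": [44,44,44,44,44], "xyz": [[-10,-20,42],[-20,-40,84],[-30,-60,126],[-40,-82,168],[-40,-105,210]], "roll": [0,0,0,0,0], "force": 30}}

```text
time: 0.55
position: [0.4252, 0.3999, 0.2628]
tool_rot: [0.348, 1.542, -0.349]
ft_force: [0.6, -0.1, -0.4]
grip_width: 0.633
```

>>> {"op": "jog_arm", "data": {"claw": [44,44,44,44,44], "xyz": [[0,-20,42],[0,-40,84],[0,-60,126],[0,-82,168],[0,-105,210]], "roll": [0,0,0,0,0]}}

```text
time: 1.05
position: [0.5702, 0.2132, 0.2623]
tool_rot: [0.348, 1.543, -0.349]
ft_force: [0.9, 1.0, -1.2]
grip_width: 0.507
```

>>> {"op": "jog_arm", "data": {"claw": [44,44], "xyz": [[0,0,0],[0,0,0]], "roll": [0,0]}}

```text
time: 1.25
position: [0.5706, 0.2112, 0.2615]
tool_rot: [0.35, 1.543, -0.353]
ft_force: [-0.5, 1.1, 0.4]
grip_width: 0.508
```

```bash
cat >> h.py <<'E'
def caps(P,d,zlo,zhi,minpx=30,zt=None):
    """cap tops: components in height band; centre by ray onto plane of minEnclosingCircle"""
    m=((P[...,2]>zlo)&(P[...,2]<zhi)&(d>0.08)).astype(np.uint8)
    n,l,st,c=cv2.connectedComponentsWithStats(m); out=[]
    for i in range(1,n):
        if st[i,4]>minpx:
            q=P[l==i]; (x,y),r=cv2.minEnclosingCircle(q[:,:2].astype(np.float32))
            out.append((st[i,4],c[i].round(0),np.median(q,0).round(4),(round(x,4),round(y,4),round(r,4))))
    return out
E
python3 - <<'E'
from h import *
s,im,d=grab('wrist'); save(im,'w1.png'); K,Rw,o=cam('wrist',s); P=cloud(d,K,Rw,o)
np.savez('w1.npz',im=im,d=d,P=P)
print(s['position'])
for a in caps(P,d,.121,.14): print(*a)
print('rim')
m=(np.abs(P[...,2]-.071)<.003)&(np.hypot(P[...,0]-.574,P[...,1]-.213)<.08)&(np.hypot(P[...,0]-.574,P[...,1]-.213)>.062)
q=P[m][:,:2]; A=np.c_[2*q,np.ones(len(q))]; x=np.linalg.lstsq(A,(q**2).sum(1),rcond=None)[0]; print(len(q),x[:2],np.sqrt(x[2]+x[0]**2+x[1]**2))
E
```

```text
[0.57061854 0.2112208  0.26145358]
212 [289. 166.] [0.5616 0.2572 0.1288] (0.5621, 0.2573, 0.008)
207 [211. 174.] [0.5353 0.1829 0.1289] (0.5354, 0.1821, 0.0081)
198 [293. 209.] [0.6041 0.2422 0.1288] (0.6054, 0.2424, 0.0081)
196 [217. 217.] [0.5782 0.1678 0.1288] (0.5789, 0.1666, 0.0082)
188 [256. 234.] [0.6126 0.197  0.1287] (0.6139, 0.1965, 0.0083)
rim
904 [0.57042745 0.2121626 ] 0.06990581884795947
```

View pics/w1.png

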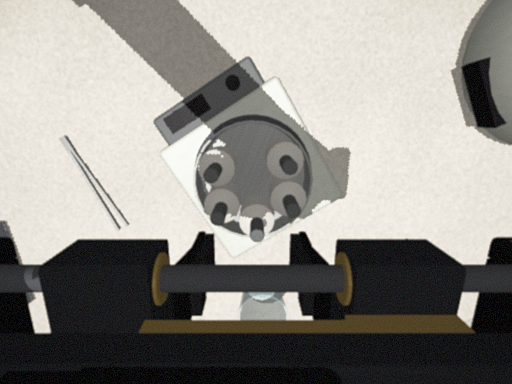

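The wrist view shows the five seated bottles around (253,175). They form a clean 46 mm ring, with the free outer place at about 160°. Next is the tray.

>>> {"op": "jog_arm", "data": {"claw": [44,44,44,44,44], "xyz": [[0,-40,12],[0,-80,24],[0,-122,36],[0,-163,48],[0,-205,62]], "roll": [0,0,0,0,0]}}

```text
time: 1.8
position: [0.5366, 0.0029, 0.2616]
tool_rot: [0.345, 1.545, -0.345]
ft_force: [0.7, 0.0, 0.9]
grip_width: 0.507
```

>>> {"op": "jog_arm", "data": {"claw": [44,44,44,44,44], "xyz": [[0,-45,12],[0,-90,24],[0,-135,36],[0,-175,48],[0,-205,62]], "roll": [0,0,0,0,0]}}

```text
time: 2.3
position: [0.5047, -0.2096, 0.2619]
tool_rot: [0.345, 1.545, -0.344]
ft_force: [-0.1, -1.2, -0.6]
grip_width: 0.506
```

>>> {"op": "jog_arm", "data": {"claw": [44,44], "xyz": [[0,0,0],[0,0,0]], "roll": [0,0]}}

```text
time: 2.5
position: [0.505, -0.2082, 0.2617]
tool_rot: [0.345, 1.545, -0.342]
ft_force: [0.6, 0.5, 0.0]
grip_width: 0.506
```

```bash
python3 - <<'E'
from h import *
s,im,d=grab('wrist'); save(im,'w2.png'); K,Rw,o=cam('wrist',s); P=cloud(d,K,Rw,o)
print(s['position'])
Rt=R(s['tool_rot']); print(Rt.round(4))
for a in caps(P,d,.092,.115):
    print(*a); p=np.array([*a[3][:2],.101]); print('tool mm',(Rt.T@(p-s['position'])*1000).round(1))
E
```

```text
[ 0.50496309 -0.20818792  0.2616654 ]
[[-0.0016  0.4239  0.9057]
 [ 0.0023  0.9057 -0.4239]
 [-1.      0.0014 -0.0024]]
175 [263. 168.] [ 0.4905 -0.1871  0.1019] (0.4911, -0.1875, 0.0081)
tool mm [160.7  12.6 -20.9]
172 [229. 210.] [ 0.518  -0.2414  0.1017] (0.5188, -0.2421, 0.0081)
tool mm [160.6 -25.1  27.3]
```

View pics/w2.png

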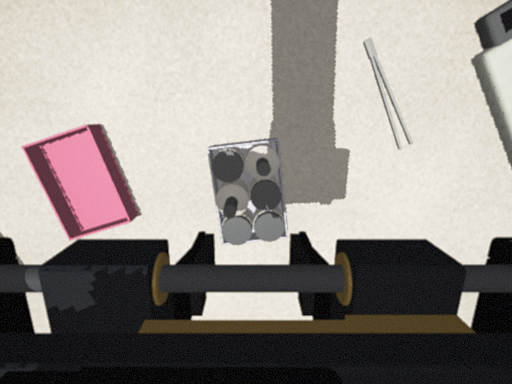

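The aluminium tray is confirmed, with the caps at (263,168) and (229,210); the pink tray is empty. I'll start with the near bottle.

>>> {"op": "jog_arm", "data": {"claw": [44,44,44,44,44], "xyz": [[30,12.5,-21],[80,12.5,-21],[120,12.5,-21],[135,12.5,-21],[135,12.5,-21]], "roll": [0,0,0,0,0]}}

```text
time: 3.05
position: [0.4898, -0.183, 0.1239]
tool_rot: [0.341, 1.552, -0.336]
ft_force: [0.3, 0.2, 0.4]
grip_width: 0.507
```

```bash
python3 - <<'E'
from h import *
s,im,d=grab('wrist'); save(im,'w3.png'); K,Rw,o=cam('wrist',s); P=cloud(d,K,Rw,o)
print(s['position']); Rt=R(s['tool_rot'])
for a in caps(P,d,.092,.106):
    print(*a); p=np.array([*a[3][:2],.101]); print('tool mm',(Rt.T@(p-s['position'])*1000).round(1))
E
```

```text
[ 0.48983497 -0.18302057  0.12385924]
493 [246. 236.] [ 0.4898 -0.1864  0.1017] (0.4911, -0.1876, 0.0083)
tool mm [22.8 -3.7  3.3]
```

View pics/w3.png

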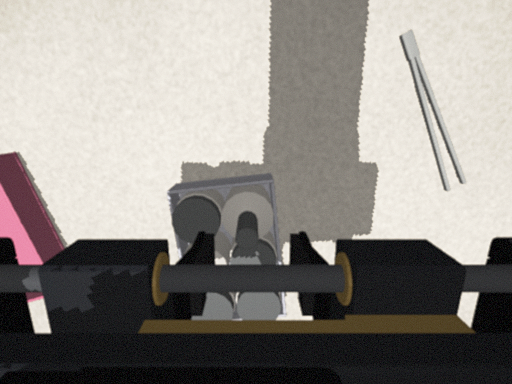

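>>> {"op": "jog_arm", "data": {"claw": [44,44,44,44], "xyz": [[0,-3.5,3],[0,-3.5,3],[20,-3.5,3],[30,-3.5,3]], "roll": [0,0,0,0]}}

```text
time: 3.5
position: [0.4928, -0.1882, 0.096]
tool_rot: [0.341, 1.548, -0.336]
ft_force: [-1.0, 0.8, 0.8]
grip_width: 0.507
```

```bash
cat > st.py <<'E'
from h import *
import sys
s=get_state(); Rt=R(s['tool_rot']); p=np.array([float(v) for v in sys.argv[1:4]])
print('t',s['time'],s['position'].round(4),'Rt',Rt[:,0].round(4),Rt[:,1].round(4),'to go tool mm',(Rt.T@(p-s['position'])*1000).round(1),'qd',np.abs(s['qd']).max().round(3),'F',s['ft_force'].round(1))
E
python3 st.py .4911 -.1876 .068
```

```text
t 3.5 [ 0.4928 -0.1882  0.096 ] Rt [-0.0029  0.0037 -1.    ] [0.4185 0.9082 0.0021] to go tool mm [28.  -0.2 -1.7] qd 0.189 F [-1.   0.8  0.8]
```

>>> {"op": "jog_arm", "data": {"claw": [44,44,44], "xyz": [[12,0,-1.5],[25,0,-1.5],[28,0,-1.5]], "roll": [0,0,0]}}

```text
time: 3.8
position: [0.4903, -0.1871, 0.0664]
tool_rot: [0.341, 1.55, -0.337]
ft_force: [-0.7, -0.4, -0.7]
grip_width: 0.502
```

>>> {"op": "jog_arm", "data": {"claw": [44,44], "xyz": [[0,0,0],[0,0,0]], "roll": [0,0]}}

```text
time: 4.0
position: [0.4903, -0.1872, 0.0665]
tool_rot: [0.341, 1.55, -0.337]
ft_force: [0.4, 0.3, 0.9]
grip_width: 0.502
```

```bash
python3 st.py .4911 -.1876 .068
```

```text
t 4.0 [ 0.4903 -0.1872  0.0665] Rt [-0.0054  0.0041 -1.    ] [0.4186 0.9082 0.0014] to go tool mm [-1.5 -0.1  0.9] qd 0.008 F [0.4 0.3 0.9]
```

>>> {"op": "jog_arm", "data": {"claw": [10,10,10,10,10], "xyz": [[0,0,0],[0,0,0],[0,0,0],[0,0,0],[0,0,0]], "roll": [0,0,0,0,0], "force": 30}}

```text
time: 4.5
position: [0.4904, -0.1872, 0.0666]
tool_rot: [0.341, 1.55, -0.337]
ft_force: [0.4, 0.1, 1.0]
grip_width: 0.166
```

>>> {"op": "jog_arm", "data": {"claw": [10,10,10,10,10], "xyz": [[-5,0,0],[-15,0,0],[-25,0,0],[-40,0,0],[-60,0,0]], "roll": [0,0,0,0,0]}}

```text
time: 5.0
position: [0.4903, -0.1874, 0.1274]
tool_rot: [0.341, 1.551, -0.337]
ft_force: [0.3, 0.9, -0.8]
grip_width: 0.168
```

```bash
python3 st.py .4911 -.1876 .225; python3 - <<'E'
from h import *
s,im,d=grab('wrist'); save(im,'w4.png')
E
```

```text
t 5.0 [ 0.4903 -0.1874  0.1274] Rt [-0.0061  0.0042 -1.    ] [0.4186 0.9081 0.0013] to go tool mm [-97.6   0.3   0.1] qd 0.407 F [ 0.3  0.9 -0.8]
```

View pics/w4.png

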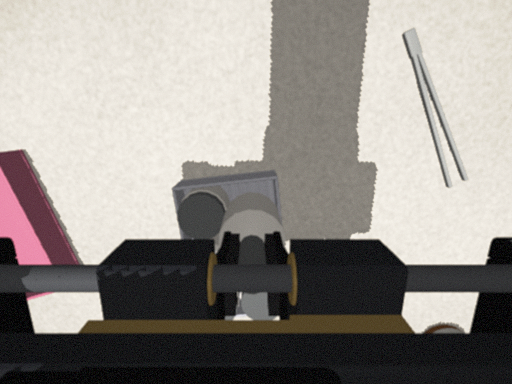

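The bottle is held at (250,245). Now raising it and carrying it to the outer place.

>>> {"op": "jog_arm", "data": {"claw": [10,10,10,10,10], "xyz": [[-20,0,0],[-50,15,-5],[-80,45,-15],[-105,80,-28],[-115,120,-42]], "roll": [0,0,0,0,0]}}

```text
time: 5.55
position: [0.506, -0.0621, 0.2503]
tool_rot: [0.344, 1.539, -0.337]
ft_force: [1.8, -0.4, -0.3]
grip_width: 0.164
```

>>> {"op": "jog_arm", "data": {"claw": [10,10,10,10,10], "xyz": [[0,36,-13],[0,72,-26],[0,108,-39],[0,144,-52],[0,175,-63]], "roll": [0,0,0,0,0]}}

```text
time: 6.05
position: [0.5225, 0.1254, 0.2516]
tool_rot: [0.344, 1.538, -0.335]
ft_force: [0.4, -0.4, -0.4]
grip_width: 0.167
```

>>> {"op": "jog_arm", "data": {"claw": [10,10,10,10], "xyz": [[0,35,-13],[0,65,-24],[0,92,-34],[0,92,-34]], "roll": [0,0,0,0]}}

```text
time: 6.45
position: [0.529, 0.2288, 0.2519]
tool_rot: [0.34, 1.54, -0.328]
ft_force: [0.4, 0.4, -0.0]
grip_width: 0.167
```

```bash
python3 st.py .526 .228 .095
```

```text
t 6.45 [0.529  0.2288 0.2519] Rt [ 0.006   0.0065 -1.    ] [0.4134 0.9105 0.0083] to go tool mm [156.9  -3.3  -2.9] qd 0.056 F [ 0.4  0.4 -0. ]
```

>>> {"op": "jog_arm", "data": {"claw": [10,10,10,10], "xyz": [[15,-2.5,-2],[30,-2.5,-2],[45,-2.5,-2],[45,-2.5,-2]], "roll": [0,0,0,0]}}

```text
time: 6.85
position: [0.5251, 0.2262, 0.204]
tool_rot: [0.338, 1.544, -0.332]
ft_force: [-0.3, -0.2, -1.6]
grip_width: 0.168
```

```bash
python3 st.py .526 .228 .095; python3 - <<'E'
from h import *
s,im,d=grab('wrist'); save(im[100:280,130:380].repeat(3,0).repeat(3,1),'w5.png'); K,Rw,o=cam('wrist',s); P=cloud(d,K,Rw,o)
print(s['position']); Rt=R(s['tool_rot'])
for a in caps(P,d,.122,.134): print(*a)
Q=(P-s['position'])@Rt*1000
# held bottle: shoulder/body points in tool frame
m=(d>.08)&(np.abs(Q[...,1])<26)&(np.abs(Q[...,2])<30)&(Q[...,0]>5)&(Q[...,0]<62)
q=Q[m]; print(len(q),q.min(0),q.max(0))
for lo,hi in [(5,9),(9,14),(14,20)]:
    t=q[(q[:,0]>lo)&(q[:,0]<hi)]; print(lo,len(t),t.min(0).round(1),t.max(0).round(1))
E
```

```text
t 6.85 [0.5251 0.2262 0.204 ] Rt [ 0.0017  0.0039 -1.    ] [0.4145 0.9101 0.0042] to go tool mm [109.    1.6   0. ] qd 0.045 F [-0.3 -0.2 -1.6]
[0.525127   0.22615621 0.2039799 ]
260 [301. 231.] [0.5599 0.258  0.1287] (0.5622, 0.2574, 0.0081)
156 [211. 236.] [0.5317 0.186  0.1285] (0.5353, 0.1826, 0.0079)
229 [260. 305.] [0.6114 0.1963 0.1287] (0.6139, 0.1957, 0.0082)
2059 [  5.00243272 -21.01971371 -20.49765133] [59.4835363  21.69494841  5.32729398]
5 431 [  5.  -14.  -17.5] [ 9.  15.4 -2.8]
9 767 [  9.  -21.  -20.4] [13.9 21.7  5.3]
14 147 [ 14.  -20.2 -20.5] [20.  20.1 -5.2]
```

View pics/w5.png

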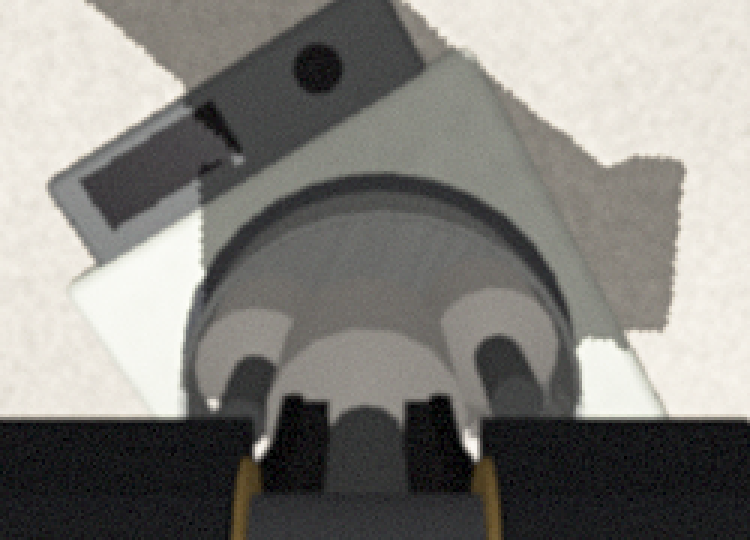

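The neighbours have not moved, and the held body is centred at tool (0.3, 1). Lowering in stages.

>>> {"op": "jog_arm", "data": {"claw": [10,10,10,10], "xyz": [[14,1.5,0],[28,1.5,0],[42,1.5,0],[42,1.5,0]], "roll": [0,0,0,0]}}

```text
time: 7.3
position: [0.5249, 0.2274, 0.1604]
tool_rot: [0.337, 1.546, -0.333]
ft_force: [0.0, -0.3, -0.6]
grip_width: 0.164
```

```bash
python3 st.py .526 .228 .095
```

```text
t 7.3 [0.5249 0.2274 0.1604] Rt [-9.0e-04  2.5e-03 -1.0e+00] [0.4143 0.9101 0.0019] to go tool mm [65.4  0.9  0.9] qd 0.039 F [ 0.  -0.3 -0.6]
```

>>> {"op": "jog_arm", "data": {"claw": [10,10,10,10], "xyz": [[8,1,1],[16,1,1],[24,1,1],[30,1,1]], "roll": [0,0,0,0]}}

```text
time: 7.7
position: [0.5261, 0.2279, 0.1296]
tool_rot: [0.337, 1.546, -0.334]
ft_force: [-0.6, 0.3, -0.8]
grip_width: 0.165
```

```bash
python3 st.py .526 .228 .095
```

```text
t 7.7 [0.5261 0.2279 0.1296] Rt [-0.0013  0.0023 -1.    ] [0.4144 0.9101 0.0016] to go tool mm [34.6  0.  -0. ] qd 0.113 F [-0.6  0.3 -0.8]
```

>>> {"op": "jog_arm", "data": {"claw": [10,10,10,10,10], "xyz": [[8,0,0],[16,0,0],[24,0,0],[30,0,0],[32,0,0]], "roll": [0,0,0,0,0]}}

```text
time: 8.2
position: [0.5261, 0.2276, 0.0969]
tool_rot: [0.337, 1.546, -0.334]
ft_force: [1.4, -0.9, 0.5]
grip_width: 0.167
```

>>> {"op": "jog_arm", "data": {"claw": [10,10,10], "xyz": [[1.5,0,0],[3,0,0],[3,0,0]], "roll": [0,0,0]}}

```text
time: 8.5
position: [0.5261, 0.2277, 0.0939]
tool_rot: [0.337, 1.546, -0.334]
ft_force: [0.9, -0.6, -1.1]
grip_width: 0.166
```

```bash
python3 st.py .526 .228 .0935
```

```text
t 8.5 [0.5261 0.2277 0.0939] Rt [-0.0013  0.0019 -1.    ] [0.4146 0.91   0.0012] to go tool mm [ 0.4  0.2 -0.3] qd 0.003 F [ 0.9 -0.6 -1.1]
```

>>> {"op": "jog_arm", "data": {"claw": [10,10,10], "xyz": [[1,0,0],[1.5,0,0],[1.5,0,0]], "roll": [0,0,0]}}

```text
time: 8.8
position: [0.5267, 0.2276, 0.0936]
tool_rot: [0.337, 1.545, -0.334]
ft_force: [-0.2, -1.4, 5.2]
grip_width: 0.165
```

The floor has been reached (5 N). Releasing with a small opening.

>>> {"op": "jog_arm", "data": {"claw": [26,26,26,26], "xyz": [[0,0,0],[0,0,0],[0,0,0],[0,0,0]], "roll": [0,0,0,0]}}

```text
time: 9.2
position: [0.5264, 0.2277, 0.0933]
tool_rot: [0.337, 1.546, -0.334]
ft_force: [-0.7, 0.0, 0.6]
grip_width: 0.298
```

>>> {"op": "jog_arm", "data": {"claw": [26,26,26,26,26], "xyz": [[-10,0,0],[-30,0,0],[-65,0,0],[-110,0,0],[-150,0,0]], "roll": [0,0,0,0,0]}}

```text
time: 9.7
position: [0.5265, 0.2273, 0.246]
tool_rot: [0.338, 1.545, -0.333]
ft_force: [0.7, 1.1, -0.6]
grip_width: 0.299
```

```bash
cat > bk.py <<'E'
from h import *
s,im,d=grab('wrist'); K,Rw,o=cam('wrist',s); P=cloud(d,K,Rw,o)
print(s['time'],s['position'])
for a in caps(P,d,.122,.135): print(*a, np.round(np.hypot(a[3][0]-.5704,a[3][1]-.2122),4))
E
python3 bk.py; python3 st.py .5188 -.2421 .26
```

```text
9.7 [0.5265108  0.22734542 0.24596821]
214 [252. 197.] [0.5268 0.228  0.1289] (0.5278, 0.2275, 0.008) 0.0453
215 [293. 216.] [0.5611 0.2575 0.1288] (0.5621, 0.2574, 0.0081) 0.046
211 [214. 222.] [0.5349 0.183  0.1288] (0.535, 0.1822, 0.0081) 0.0464
t 9.75 [0.5296 0.2288 0.2537] Rt [ 0.0105  0.0083 -0.9999] [0.4146 0.9099 0.0119] to go tool mm [ -10.3 -432.9  185.4] qd 0.137 F [3.7 2.3 4.6]
```

Placed at (0.5278, 0.2275), upright, cap top at 0.1289 m. Next is bottle B.

>>> {"op": "jog_arm", "data": {"claw": [26,44,44,44,44], "xyz": [[0,-42,18],[0,-84,36],[0,-126,54],[0,-168,72],[0,-210,90]], "roll": [0,0,0,0,0]}}

```text
time: 10.25
position: [0.5242, -0.0014, 0.2524]
tool_rot: [0.344, 1.535, -0.326]
ft_force: [-0.2, 0.7, 1.3]
grip_width: 0.495
```

>>> {"op": "jog_arm", "data": {"claw": [44,44,44,44,44], "xyz": [[0,-42,18],[0,-84,36],[0,-126,54],[0,-168,72],[0,-200,86]], "roll": [0,0,0,0,0]}}

```text
time: 10.75
position: [0.5188, -0.2224, 0.2513]
tool_rot: [0.345, 1.534, -0.328]
ft_force: [0.7, 0.1, -0.3]
grip_width: 0.507
```

>>> {"op": "jog_arm", "data": {"claw": [44,44], "xyz": [[0,0,0],[0,0,0]], "roll": [0,0]}}

```text
time: 10.95
position: [0.5184, -0.2235, 0.2516]
tool_rot: [0.347, 1.533, -0.331]
ft_force: [1.0, 1.0, -0.5]
grip_width: 0.506
```

```bash
cat > tr.py <<'E'
from h import *
s,im,d=grab('wrist'); K,Rw,o=cam('wrist',s); P=cloud(d,K,Rw,o); Rt=R(s['tool_rot'])
print(s['position'])
for a in caps(P,d,.092,.106): 
    p=np.array([*a[3][:2],.101]); print(*a,'tool mm',(Rt.T@(p-s['position'])*1000).round(1))
E
python3 tr.py; python3 st.py .5188 -.2421 .068
```

```text
[ 0.51837746 -0.22353061  0.25162052]
187 [234. 195.] [ 0.5179 -0.2417  0.1018] (0.5188, -0.2424, 0.008) tool mm [150.5 -18.9   7. ]
t 11.0 [ 0.5189 -0.2217  0.2514] Rt [ 0.013   0.0088 -0.9999] [0.4167 0.9089 0.0134] to go tool mm [183.2 -21.    6.9] qd 0.026 F [-0.3  0.8  0. ]
```

>>> {"op": "jog_arm", "data": {"claw": [44,44,44,44,44], "xyz": [[25,-21,7],[60,-21,7],[100,-21,7],[125,-21,7],[125,-21,7]], "roll": [0,0,0,0,0]}}

```text
time: 11.5
position: [0.5162, -0.2388, 0.1224]
tool_rot: [0.345, 1.542, -0.324]
ft_force: [-0.3, 0.3, -0.4]
grip_width: 0.505
```

```bash
python3 tr.py; python3 st.py .5188 -.2424 .0665
```

```text
[ 0.5161998  -0.23881099  0.12244831]
505 [247. 238.] [ 0.5172 -0.2415  0.1018] (0.5189, -0.2421, 0.0081) tool mm [21.4 -2.2  3.8]
t 11.55 [ 0.5177 -0.2401  0.125 ] Rt [ 0.0098  0.0106 -0.9999] [0.414  0.9102 0.0137] to go tool mm [58.5 -2.5  1.7] qd 0.06 F [-0.   0.2  1. ]
```

>>> {"op": "jog_arm", "data": {"claw": [44,44,44,44], "xyz": [[8,-2.5,1.5],[18,-2.5,1.5],[28,-2.5,1.5],[28,-2.5,1.5]], "roll": [0,0,0,0]}}

```text
time: 11.95
position: [0.5175, -0.2421, 0.0957]
tool_rot: [0.345, 1.54, -0.324]
ft_force: [-0.1, 0.4, -1.0]
grip_width: 0.509
```

```bash
python3 st.py .5188 -.2422 .0665
```

```text
t 11.95 [ 0.5175 -0.2421  0.0957] Rt [ 0.0078  0.0113 -0.9999] [0.4139 0.9102 0.0135] to go tool mm [29.2  0.1  1.1] qd 0.019 F [-0.1  0.4 -1. ]
```

>>> {"op": "jog_arm", "data": {"claw": [44,44,44,44], "xyz": [[12,0,1],[24,0,1],[29,0,1],[29,0,1]], "roll": [0,0,0,0]}}

```text
time: 12.35
position: [0.5178, -0.2419, 0.0653]
tool_rot: [0.345, 1.542, -0.325]
ft_force: [-0.3, 0.9, 0.8]
grip_width: 0.507
```

```bash
python3 st.py .5188 -.2422 .0665
```

```text
t 12.35 [ 0.5178 -0.2419  0.0653] Rt [ 0.0054  0.0118 -0.9999] [0.4141 0.9102 0.013 ] to go tool mm [-1.2  0.2  1. ] qd 0.019 F [-0.3  0.9  0.8]
```

>>> {"op": "jog_arm", "data": {"claw": [10,10,10,10,10], "xyz": [[0,0,0],[0,0,0],[0,0,0],[0,0,0],[0,0,0]], "roll": [0,0,0,0,0], "force": 30}}

```text
time: 12.85
position: [0.518, -0.242, 0.0657]
tool_rot: [0.345, 1.541, -0.325]
ft_force: [0.1, -0.2, 1.0]
grip_width: 0.167
```

>>> {"op": "jog_arm", "data": {"claw": [10,10,10,10,10], "xyz": [[-5,0,0],[-15,0,0],[-30,0,0],[-60,0,0],[-95,0,0]], "roll": [0,0,0,0,0]}}

```text
time: 13.35
position: [0.5167, -0.243, 0.162]
tool_rot: [0.345, 1.543, -0.325]
ft_force: [1.2, 0.4, -0.4]
grip_width: 0.166
```

```bash
python3 st.py .5697 .2124 .25
```

```text
t 13.35 [ 0.5167 -0.243   0.162 ] Rt [ 0.0046  0.0119 -0.9999] [0.4143 0.9101 0.0127] to go tool mm [ -82.3  437.5 -140.5] qd 0.668 F [ 1.2  0.4 -0.4]
```

>>> {"op": "jog_arm", "data": {"claw": [10,10,10,10,10], "xyz": [[-30,15,-5],[-60,45,-15],[-80,82,-26],[-87,120,-38],[-87,158,-50]], "roll": [0,0,0,0,0]}}

```text
time: 13.85
position: [0.5372, -0.0786, 0.2546]
tool_rot: [0.346, 1.538, -0.324]
ft_force: [1.1, -0.4, -1.0]
grip_width: 0.163
```

>>> {"op": "jog_arm", "data": {"claw": [10,10,10,10,10], "xyz": [[0,38,-12],[0,76,-24],[0,114,-36],[0,152,-48],[0,185,-60]], "roll": [0,0,0,0,0]}}

```text
time: 14.35
position: [0.5595, 0.1167, 0.2588]
tool_rot: [0.347, 1.536, -0.323]
ft_force: [0.4, -0.3, -0.3]
grip_width: 0.167
```

```bash
python3 st.py .5697 .2124 .25
```

```text
t 14.35 [0.5595 0.1167 0.2588] Rt [ 0.0114  0.013  -0.9999] [0.4144 0.91   0.0166] to go tool mm [ 10.2  91.2 -30.4] qd 0.572 F [ 0.4 -0.3 -0.3]
```

>>> {"op": "jog_arm", "data": {"claw": [10,10,10,10,10], "xyz": [[0,35,-11],[0,65,-22],[0,90,-30],[20,90,-30],[40,90,-30]], "roll": [0,0,0,0,0]}}

```text
time: 14.85
position: [0.5703, 0.213, 0.2217]
tool_rot: [0.346, 1.534, -0.32]
ft_force: [-0.4, 0.0, -0.2]
grip_width: 0.167
```

```bash
python3 st.py .5697 .2124 .0925; python3 bk.py; python3 - <<'E'
from h import *
s,im,d=grab('wrist'); K,Rw,o=cam('wrist',s); P=cloud(d,K,Rw,o); Rt=R(s['tool_rot'])
Q=(P-s['position'])@Rt*1000
q=Q[(d>.08)&(np.abs(Q[...,1])<26)&(np.abs(Q[...,2])<30)&(Q[...,0]>10)&(Q[...,0]<18)]; print(q.min(0).round(1),q.max(0).round(1))
E
```

```text
t 14.85 [0.5703 0.213  0.2217] Rt [ 0.014   0.0138 -0.9998] [0.4124 0.9108 0.0184] to go tool mm [129.1  -3.2  -1.2] qd 0.38 F [-0.4  0.  -0.2]
14.85 [0.5702905  0.21304798 0.22167889]
272 [244. 153.] [0.5274 0.2277 0.129 ] (0.5279, 0.2275, 0.008) 0.0452
274 [291. 174.] [0.5615 0.2571 0.1288] (0.5622, 0.2572, 0.0081) 0.0457
277 [201. 182.] [0.5353 0.1829 0.1288] (0.5356, 0.1822, 0.008) 0.0459
252 [294. 223.] [0.6041 0.2423 0.1288] (0.6056, 0.2421, 0.0084) 0.0462
244 [207. 230.] [0.5779 0.1679 0.1288] (0.579, 0.167, 0.0081) 0.046
[ 10.  -20.8 -20.3] [18.  21.4  4.8]
```

>>> {"op": "jog_arm", "data": {"claw": [10,10,10,10,10], "xyz": [[10,-2.5,-1],[25,-2.5,-1],[40,-2.5,-1],[55,-2.5,-1],[55,-2.5,-1]], "roll": [0,0,0,0,0]}}

```text
time: 15.45
position: [0.565, 0.2091, 0.1602]
tool_rot: [0.342, 1.544, -0.328]
ft_force: [-0.1, 0.4, -1.3]
grip_width: 0.163
```

```bash
python3 st.py .5697 .2124 .0925
```

```text
t 15.45 [0.565  0.2091 0.1602] Rt [ 0.0027  0.0086 -1.    ] [0.4143 0.9101 0.0089] to go tool mm [67.7  4.3  3. ] qd 0.041 F [-0.1  0.4 -1.3]
```

>>> {"op": "jog_arm", "data": {"claw": [10,10,10], "xyz": [[-1,4,3],[-1,4,3],[-1,4,3]], "roll": [0,0,0]}}

```text
time: 15.75
position: [0.5699, 0.2118, 0.1618]
tool_rot: [0.342, 1.543, -0.327]
ft_force: [0.0, 0.5, 0.0]
grip_width: 0.164
```

```bash
python3 st.py .5697 .2124 .1602
```

```text
t 15.75 [0.5699 0.2118 0.1618] Rt [ 0.0037  0.0089 -1.    ] [0.4142 0.9101 0.0097] to go tool mm [ 1.6  0.4 -0.5] qd 0.006 F [0.  0.5 0. ]
```

>>> {"op": "jog_arm", "data": {"claw": [10,10,10,10], "xyz": [[6,0,-0.5],[12,0,-0.5],[20,0,-0.5],[28,0,-0.5]], "roll": [0,0,0,0]}}

```text
time: 16.15
position: [0.5694, 0.2121, 0.133]
tool_rot: [0.342, 1.543, -0.328]
ft_force: [-0.1, 0.0, -0.6]
grip_width: 0.166
```

```bash
python3 st.py .5697 .2124 .0925
```

```text
t 16.15 [0.5694 0.2121 0.133 ] Rt [ 0.0034  0.0088 -1.    ] [0.4142 0.9101 0.0094] to go tool mm [40.5 -0.   0.2] qd 0.149 F [-0.1  0.  -0.6]
```

>>> {"op": "jog_arm", "data": {"claw": [10,10,10,10,10], "xyz": [[9,0,0],[18,0,0],[27,0,0],[35,0,0],[38,0,0]], "roll": [0,0,0,0,0]}}

```text
time: 16.65
position: [0.5689, 0.2122, 0.0936]
tool_rot: [0.341, 1.545, -0.328]
ft_force: [-0.2, 0.2, -0.1]
grip_width: 0.166
```

>>> {"op": "jog_arm", "data": {"claw": [10,10,10], "xyz": [[1.5,0,0],[2.5,0,0],[2.5,0,0]], "roll": [0,0,0]}}

```text
time: 16.95
position: [0.5694, 0.2125, 0.0927]
tool_rot: [0.342, 1.544, -0.328]
ft_force: [-2.1, -1.2, 4.2]
grip_width: 0.165
```

```bash
python3 st.py .5697 .2124 .0925
```

```text
t 16.95 [0.5694 0.2125 0.0927] Rt [ 0.0028  0.0087 -1.    ] [0.4143 0.9101 0.0091] to go tool mm [0.2 0.1 0.3] qd 0.003 F [-2.1 -1.2  4.2]
```

The floor has been reached at the expected height. Releasing.

>>> {"op": "jog_arm", "data": {"claw": [26,26,26,26], "xyz": [[0,0,0],[0,0,0],[0,0,0],[0,0,0]], "roll": [0,0,0,0]}}

```text
time: 17.35
position: [0.5693, 0.2124, 0.0926]
tool_rot: [0.342, 1.544, -0.328]
ft_force: [-0.5, -1.1, -0.1]
grip_width: 0.293
```

>>> {"op": "jog_arm", "data": {"claw": [26,26,26,26,26], "xyz": [[-10,0,0],[-30,0,0],[-65,0,0],[-110,0,0],[-150,0,0]], "roll": [0,0,0,0,0]}}

```text
time: 17.85
position: [0.569, 0.211, 0.2452]
tool_rot: [0.343, 1.543, -0.327]
ft_force: [1.2, -0.0, -0.6]
grip_width: 0.3
```

>>> {"op": "jog_arm", "data": {"claw": [26,26,26,26,26], "xyz": [[-10,0,0],[-20,0,-20],[-20,0,-40],[-20,0,-60],[-20,0,-60]], "roll": [0,0,0,0,0]}}

```text
time: 18.35
position: [0.512, 0.2378, 0.2655]
tool_rot: [0.34, 1.545, -0.324]
ft_force: [0.6, 0.8, -0.6]
grip_width: 0.298
```

```bash
python3 bk.py; python3 - <<'E'
from h import *
s,im,d=grab('wrist'); a=im[60:250,130:430]
s,im,d=grab('top'); b=im[100:290,80:380]
save(cv2.resize(np.vstack([a,b]),None,fx=1.5,fy=1.5,interpolation=cv2.INTER_CUBIC),'fin.png')
K,Rw,o=cam('top'); P=cloud(d,K,Rw,o)
c=np.array([.5188,-.2422]); e=np.array([.4911,-.1875])
m=(P[...,2]>.03)&(np.hypot(P[...,0]-.515,P[...,1]-.212)<.09)
print('tray zone z max',P[m][:,2].max(), 'lid z', np.percentile(P[m][:,2],[10,50,95]).round(4))
E
```

```text
18.35 [0.51204954 0.2377528  0.2654925 ]
187 [247. 209.] [0.5268 0.228  0.1289] (0.5274, 0.2277, 0.008) 0.0457
163 [286. 225.] [0.5604 0.2581 0.1287] (0.5625, 0.257, 0.0082) 0.0455
131 [211. 231.] [0.5328 0.1818 0.1286] (0.5355, 0.1822, 0.0081) 0.046
176 [251. 248.] [0.569  0.2128 0.1286] (0.5703, 0.2127, 0.0082) 0.0005
tray zone z max 0.6442636854684883 lid z [0.0814 0.4344 0.6112]
```

View pics/fin.png

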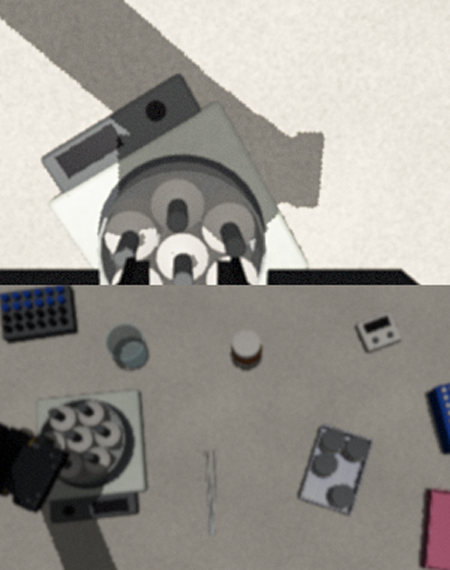

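```bash
python3 - <<'E'
from h import *
s,im,d=grab('top'); K,Rw,o=cam('top'); P=cloud(d,K,Rw,o); v,u=np.indices(d.shape)
box=(u>270)&(u<340)&(v>185)&(v<262)
g=cv2.cvtColor(im,cv2.COLOR_RGB2HSV)
m=(box&(P[...,2]>.043)&(P[...,2]<.06)).astype(np.uint8); m=cv2.erode(m,np.ones((5,5)))
n,l,st,c=cv2.connectedComponentsWithStats(m)
t=P[box&(P[...,2]>.028)&(P[...,2]<.06)]; r=cv2.minAreaRect(t[:,:2].astype(np.float32)); print('tray',r)
for i in range(1,n):
    q=P[l==i]; A=np.c_[q[:,:2]-q[:,:2].mean(0),np.ones(len(q))]; k=np.linalg.lstsq(A,q[:,2],rcond=None)[0]
    ctr=q.mean(0); print(st[i,4],c[i].round(0),ctr.round(4),'slope',k[:2].round(3),'r',np.hypot(*(ctr[:2]-r[0])).round(4))
E
```

```text
tray ((0.5284805297851562, -0.221181720495224), (0.09431000053882599, 0.1377156525850296), 71.7579574584961)
80 [301. 203.] [ 0.5757 -0.2128  0.0509] slope [-0.008 -0.001] r 0.0479
89 [318. 208.] [ 0.5622 -0.2547  0.0508] slope [0.04  0.009] r 0.0476
78 [297. 219.] [ 0.5348 -0.2014  0.0507] slope [ 0.003 -0.002] r 0.0207
91 [308. 240.] [ 0.4797 -0.2276  0.0512] slope [-0.018 -0.005] r 0.0492
```

All four jars stand level at 51 mm, within 50 mm of the tray centre. Handing in.

```bash
python3 -c "
from bench import order; print(order.close_job())"
```

```text
the job is handed in; nothing more can be done
None
```

I lifted both dropper bottles out of the tray by their caps and set them down in the basket. The first went to the free outer place and the second to the middle. Each touched the floor at about 5 N before I let go. The job was handed in after about 18.5 s of the 64 s, and no verdict was reported.

- **Bottles:** The last wrist view measured four of the seven caps. All were at the right height for standing on the floor (128.6–128.9 mm). The middle bottle is 0.5 mm from the basket's centre and the outer ones are 45–46 mm out. The other three were outside that view. Two of them last measured within about 46 mm just before the second bottle went in, the third when the first did; in the final top picture all seven look upright.
- **Jars:** All four stand at the right height, within 50 mm of the tray's centre. Lid slopes were at most 0.04 rad.
- **Bystanders:** The tweezers, beaker and amber jar look unmoved in the final top picture; I did not measure them.
- **Check that failed:** My first jar-height check gave meaningless depth values. I repeated it with a tighter image region and height range, and that gave the jar figures above.

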